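# Raise the serving-pass bar and send the pan through

### The arm

A 7-joint arm with a two-finger parallel gripper is mounted at the origin on the work surface. World frame = base frame: x ahead of the robot, y to its left, z up, the work surface at z = 0. Lengths are in m, angles in degrees, forces in N, time in s.
With the tool pointing down it reaches from about 0.35 to 0.9 m from the base axis. Payload 8.1 kg.
Tool frame: the origin (TCP) lies midway between the tips of the shut fingers; the grasp point (between the pads) lies 19 mm behind it; z points along the fingers, y is the direction in which the jaws open and shut (so a half turn about z gives the same grasp; the last joint's range is limited). The gripper opens to 92 mm and grips with 3 to 60 N. Pads are 19 mm wide; open, the fingers measure 130 mm over their backs; the gripper's body (75 mm by 190 mm) begins 47 mm behind the grasp point.
Start: joints at [66.085, 24.895, 1.432, 90.138, -0.665, 64.973, -4.303], TCP at [0.193, -0.594, 0.227] pointing down, gripper open.
Joint ranges: [-149.89, 149.89], [-25.12, 119.58], [-72.63, 75.52], [4.76, 147.25], [-75.54, 255.54], [6.69, 114.76], [-157.13, 157.13]. Speed limits (degrees/s): [127.2, 127.2, 172.46, 172.46, 180, 180, 180].

### API

Orientations are given as a 3x3 rotation matrix whose columns are the frame's x, y, z axes.
In Python, from bench import readout, eyes, ticket, find_in, silhouettes gives the robot as it stands.
- The arm moves only by the shell command python3 -m jog 'ROWS' [FORCE]. ROWS is JSON, a list of rows, each a list of 3 entries, a list of its own where there are three numbers: the opening, from -1 (shut) to 1 (fully open), then the shift along the tool's x, y, z as a fraction of full scale, then the turn about the tool's z as a fraction of full scale. A call has 1 to 10 rows; each row shifts and turns the commanded pose from where the row before left it, along the tool's axes as they then stand; what a row does not reach is not made up. Full scale, the value 1, is 0.3 m for a shift and 90 degrees for a turn. A row lasts 1/12 s, in which the tool goes at most 41.7 mm and 7.16 degrees, less where a joint would pass 70% of its speed; a pose out of reach is approached as far as the arm can. A call with a number of a shift or a turn outside -1 to 1 is refused whole. A call with a gripper value outside its range is refused whole. The fingers move at their own pace and stop on an object; FORCE is the grip in N (left out, the last holds). Time passes only in rows, so rows that do not move let the fingers close. It gives the time, the measured TCP pose, the force and the opening at its end, in the units of the state.
- readout.read_state(): the state, without advancing time (a new reading comes with each control period).
- eyes.camera(name): name is "side" or "top"; returns the picture (480x640x3 uint8, red, green, blue); there is no depth.
- eyes.get_calibration(name): a dict with "mtx" (3x3 intrinsics, pixels), "extrinsics" (4x4, takes a point from world to camera coordinates). Camera axes: x right, y down, z forward; pixel columns grow to the right and rows downward; lengths in m; the calibration is good to about 2 mm. A picture is of the moment at which its call begins. get_calibration takes no time and is no camera call.
- ticket.job_done(): hands the job in, once; it reports no verdict.
Trained networks look in the newest picture that a camera, given by its name, has taken for a name from the list of things; names that differ only in an ending like _2 or _b are one class to them, and where a whole thing is asked for, a point or a joint stands for the part that bears it (a point fixed in the world has none). Each returns a list of dicts, best first, with "conf" (0 to 1); they miss things now and then, are a little off and sometimes report something else, mostly with a low value. They report only what shows in the picture. A call takes as long as a camera call. They do not tell look-alikes from the thing itself.
- find_in(thing, camera): "location" ([x, y, z] in m, in world coordinates, good to about 4 mm: the middle of the surface that is visible of it).
- silhouettes(thing, camera): "mask" (480x640 bool, what is visible of it).
The state is a dict: "time_s": time; "q": joint angles; "joint_vel": joint speeds; "joint_efforts": joint torques, N m; "tcp_pos": TCP position; "ee_rot": TCP orientation; "contact_force": force on the tool from outside, world axes, zero at the start; "torque": the same for the moment, N m; "finger_gap": finger opening in m.
Only numpy, scipy, OpenCV 4.12 (cv2) and the standard library are available. Lean on these libraries where they do the work, as an engineer would, in place of code of your own. Each camera call takes 0.05 s, during which the arm holds its last target.

### The job

Push the counterweighted guard bar of the serving pass up past its balance point so that it stays upright by itself; then push the covered food pan along the lane, under where the bar was, until it is home against the stop at the customers' end. Only push with the fingers: do not pick up or tip the pan, and leave the other things on the counter where they are.

Things in the scene. Friction and masses are not known exactly. Their poses are not given: they have to be found in the camera images.
- pass_gate: Fixed frame of the serving pass. Origin on the counter, mid-lane, below the lowered bar; x runs along the lane away from the robot's side to the customers' end, y left, z up. Guide rails 20 mm high from x = -175 to +135 mm, inner faces at y = -62 and +62 mm. Hinge post, 115 mm high, at y = +120, x = 23 to 45 mm.
- lane_stop (a point): Middle of the inner face, at counter height, of the 20 mm high stop across the customers' end of the lane: x = +125 mm in the pass_gate frame.
- rest_post (a point): Top of the post the lowered bar rests on: x = 0, y = -88 mm, height 69 mm in the pass_gate frame; post 14 mm wide, with a fork up to 88 mm.
- bar_hinge (a point): Hinge axis of the guard bar, 80 mm above the counter, x = 0, y = +120 mm in the pass_gate frame. The axis is parallel to the lane, so the bar turns in the upright plane across it. A round steel counterweight (68 mm across, 26 mm thick) is fixed to the bar, 70 mm above and 20 mm left of the hinge while the bar is down.
- bar_end (a point): Centre of the bar's free end, 320 mm from the hinge; lowered, at y = -200 mm, height 80 mm in the pass_gate frame. The bar is a straight steel tube 18 mm thick, its last 90 mm in a black rubber sleeve 22 mm thick. Lowered, its last 100 mm overhang freely right of the rest post, 69 mm clear beneath.
- gate_bar (a joint): Angle of the guard bar in rad: 0 lowered and level on its rest, 1.57 upright, end stop at 1.6. Below the balance point, about 0.83, it falls back down; above that it goes on up by itself to the end stop within about 1 s and stays. About 2 to 3 N upward near the free end lifts it.
- pan: Covered steel food pan, loose, 0.35 to 0.7 kg. Walls 92 mm along the lane, 112 across; lid rim 100 x 120 mm from 74 to 86 mm high; black knob on top to 104 mm. Origin: centre of underside, x along the lane. Starts between the rails on the robot's side, 20 to 50 mm short of the bar. Home, its wall meets the stop and the origin is 46 mm short of it.
- sauce_bowl: White ceramic bowl, 96 mm across, 55 mm high, beside the left rail of the lane. Origin: centre of underside. Leave alone.
- jar: Amber glass jar with steel cap, 60 mm across, 85 mm high, beyond the bar and right of the lane. Origin: centre of underside. Leave alone.
- cup: Orange plastic cup, 64 mm across, 75 mm high, beyond the bar and left of the lane. Origin: centre of underside. Leave alone.
- plates: Stack of orange plates, 136 mm across, about 55 mm high, far left. Origin: centre of underside. Leave alone.
- topping_pan: Open empty steel pan 170 x 110 mm, 65 mm high, far right. Origin: centre of underside. Leave alone.
- oil_bottle: Green glass bottle, 60 mm across, 190 mm high, far right. Origin: centre of underside. Leave alone.
- turner: Turner (spatula) with wooden handle lying on the counter, far left. Leave alone.
There are look-alikes about, which are no part of the job. What is shaped like the pan but blue is not meant.

How it is judged:
By the outcome, as a careful person would: the job done as asked, in the order asked, and still so for the second after the job is handed in, with the robot touching nothing.
It also fails if it takes over 64 s, if anything falls off the work surface, if the arm or the gripper's body presses on something with over 40 N, if the wrist force passes 120 N, or if a joint passes its speed limit or range.

## Working session

There is one attempt and no reset: what is moved stays moved. The work goes in short steps, Python scripts to look and compute and a shell command to move; the robot and the scene stay as the last step left them, time stands still between calls to the robot, and variables do not carry over. Pictures are saved under pics/ and viewed, and the job is handed in when it is done.

```bash
ls; mkdir -p pics; python3 - <<'E'
from bench import readout, eyes, find_in
import cv2
s=readout.read_state(); print({k:s[k] for k in('time_s','tcp_pos','ee_rot','contact_force','finger_gap')})
for n in('top','side'):
    cv2.imwrite(f'pics/{n}0.png',eyes.camera(n)[:,:,::-1])
    c=eyes.get_calibration(n); print(c)
for t,n in(('pan','top'),('pan','side'),('bar_end','top'),('bar_end','side'),('rest_post','top'),('bar_hinge','top')):
    try:
        print(t,n,[(r['location'],r['conf']) for r in find_in(t,n)][:4])
    except Exception as e: print(t,n,e)
E
```

```text
pics
{'time_s': 0.0, 'tcp_pos': array([ 0.19329126, -0.59380665,  0.22592798]), 'ee_rot': array([[ 9.50883536e-01,  3.09548235e-01, -6.25433190e-04],
       [ 3.09548840e-01, -9.50882357e-01,  1.50270751e-03],
       [-1.29552931e-04, -1.62250194e-03, -9.99998675e-01]]), 'contact_force': array([ 0.54111139,  0.13977059, -0.0160646 ]), 'finger_gap': 0.09177621904976196}
{'mtx': array([[441.72586538,   0.        , 312.94705328],
       [  0.        , 441.72586538, 246.37879217],
       [  0.        ,   0.        ,   1.        ]]), 'extrinsics': array([[-8.92026317e-04, -9.99924369e-01,  1.22662170e-02,
         1.69172969e-02],
       [-9.85516415e-01, -1.20103787e-03, -1.69575804e-01,
         5.63532135e-01],
       [ 1.69577711e-01, -1.22398243e-02, -9.85440808e-01,
         1.03584231e+00],
       [ 0.00000000e+00,  0.00000000e+00,  0.00000000e+00,
         1.00000000e+00]])}
{'mtx': array([[611.18540333,   0.        , 315.89591077],
       [  0.        , 611.18540333, 241.06542348],
       [  0.        ,   0.        ,   1.        ]]), 'extrinsics': array([[-0.97247304, -0.23253772,  0.01491267,  0.53943674],
       [-0.18690864,  0.74023393, -0.64584742,  0.15140704],
       [ 0.13914502, -0.63085652, -0.76332085,  1.49729811],
       [ 0.        ,  0.        ,  0.        ,  1.        ]])}
pan top [([0.3623, 0.1429, 0.087], 0.91), ([0.5437, 0.0607, 0.0861], 0.77), ([0.5151, -0.2737, 0.0886], 0.73)]
pan side [([0.5202, -0.253, 0.0845], 0.92), ([0.5423, 0.0862, 0.0876], 0.77), ([0.3613, 0.1654, 0.084], 0.68)]
bar_end top [([0.6358, 0.0804, 0.0868], 0.65)]
bar_end side [([0.6435, 0.1255, 0.0847], 0.71)]
rest_post top [([0.6421, 0.0826, 0.0904], 0.71)]
bar_hinge top [([0.639, 0.0823, 0.0883], 0.74)]
```

View pics/top0.png

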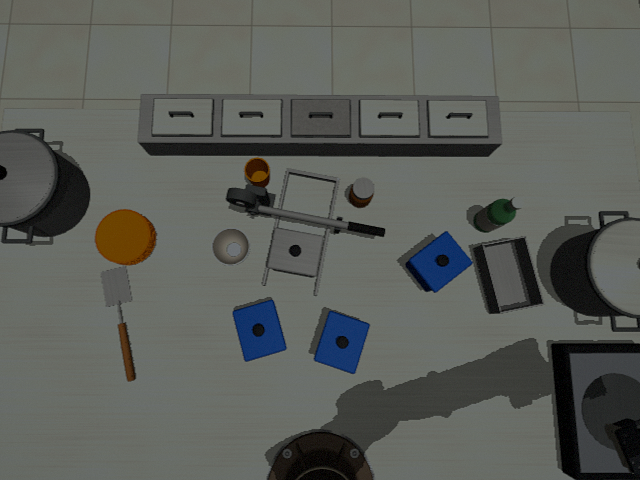

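View pics/side0.png

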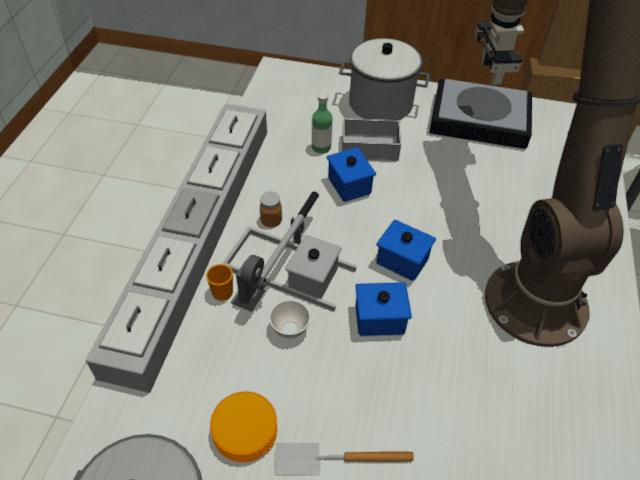

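The top view shows the steel pan at about (297,250) in a lane turned slightly right. The bar runs from the counterweight (240,198) to the sleeve end (384,232). The jar is at (362,192), the bowl at (231,247) and the cup at (258,170). The blue pans are decoys. Next I zoom in to get the gate pose.

```bash
python3 - <<'E'
import cv2
a=cv2.imread('pics/top0.png'); c=a[150:310,220:400]
c=cv2.convertScaleAbs(c,alpha=1.8); cv2.imwrite('pics/topz.png',cv2.resize(c,None,fx=3.7,fy=3.7,interpolation=2)) if 0 else cv2.imwrite('pics/topz.png',cv2.resize(c,(666,592),interpolation=cv2.INTER_CUBIC))
a=cv2.imread('pics/side0.png'); c=a[180:345,200:370]
c=cv2.convertScaleAbs(c,alpha=1.4); cv2.imwrite('pics/sidez.png',cv2.resize(c,(612,594),interpolation=cv2.INTER_CUBIC))
E
```

```text
(no output)
```

View pics/topz.png

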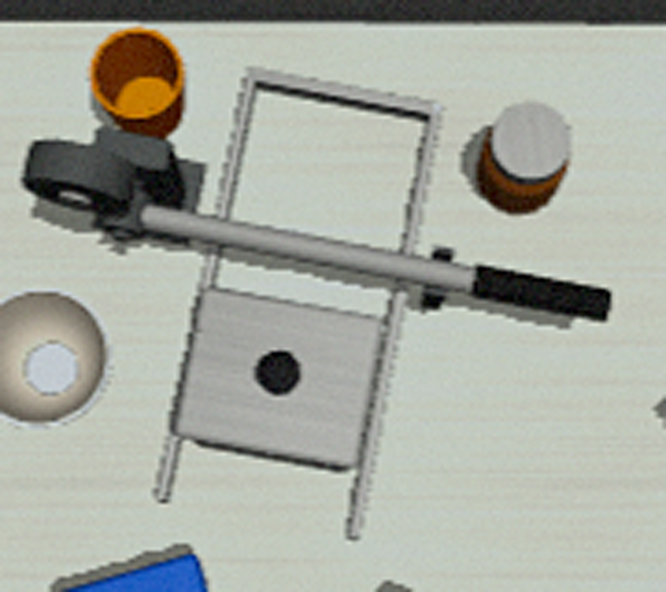

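View pics/sidez.png

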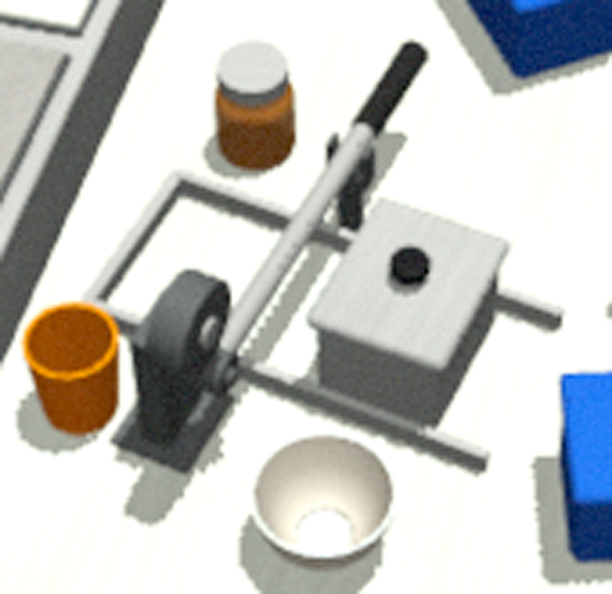

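```bash
cat > h.py <<'E'
import numpy as np, cv2
from bench import eyes
def proj(n,P):
    c=eyes.get_calibration(n);P=np.atleast_2d(P);E=c['extrinsics']
    q=(P@E[:3,:3].T+E[:3,3])@c['mtx'].T
    return q[:,:2]/q[:,2:]
def back(n,uv,z):
    c=eyes.get_calibration(n);E=c['extrinsics'];R=E[:3,:3];o=-R.T@E[:3,3]
    d=R.T@np.linalg.solve(c['mtx'],[uv[0],uv[1],1.]);return o+d*(z-o[2])/d[2]
def g2w(p,P):
    P=np.atleast_2d(P);c,s=np.cos(p[2]),np.sin(p[2])
    return np.c_[p[0]+c*P[:,0]-s*P[:,1],p[1]+s*P[:,0]+c*P[:,1],P[:,2]]
E
cat > fit.py <<'E'
from h import *
from scipy.optimize import least_squares
T=lambda u,v:(220+u/3.7,150+v/3.7); S=lambda u,v:(200+u/3.6,180+v/3.6)
obs=[('top',T(257,84),(.125,.062,.02)),('top',T(424,114),(.125,-.062,.02)),('top',T(170,501),(-.175,.062,.02)),('top',T(348,537),(-.175,-.062,.02)),
('top',T(608,304),(0,-.2,.08)),('side',S(415,50),(0,-.2,.08)),('side',S(480,470),(-.175,.07,.01)) ,('side',S(556,320),(-.175,-.067,.01)),('side',S(183,187),(.125,-.062,.02))]
def res(p): return np.concatenate([proj(n,g2w(p,m))[0]-uv for n,uv,m in obs])
r=least_squares(res,[.63,0,-.19],loss='soft_l1');p=r.x
print(p,np.degrees(p[2]));print(res(p).reshape(-1,2).round(1))
np.save('gate.npy',p)
# pan: lid corners top z=.086
for n,C in(('top',[T(205,290),T(384,319),T(354,467),T(176,432)]),('side',[S(383,202),S(507,245),S(440,362),S(312,318)])):
    W=np.array([back(n,c,.086) for c in C]);m=W.mean(0);print(n,'pan centre',m)
    c,s=np.cos(p[2]),np.sin(p[2]);d=m[:2]-p[:2];print(' in gate',c*d[0]+s*d[1],-s*d[0]+c*d[1])
for n,c in(('top',T(277,371)),('side',S(409,266))): 
    m=back(n,c,.1);d=m[:2]-p[:2];c,s=np.cos(p[2]),np.sin(p[2]);print('knob',m,c*d[0]+s*d[1],-s*d[0]+c*d[1])
print('bar end',g2w(p,(0,-.2,.08)),'stop',g2w(p,(.125,0,0)))
for n,k in(('jar cap',T(531,142)),): print(n,back('top',k,.085))
for n in('top','side'):
    im=cv2.imread(f'pics/{n}0.png');im=cv2.convertScaleAbs(im,alpha=1.5)
    for a,b in [((.125,.062,.02),(.125,-.062,.02)),((-.175,.062,.02),(.125,.062,.02)),((-.175,-.062,.02),(.125,-.062,.02)),((0,.12,.08),(0,-.2,.08)),((0,-.088,0),(0,-.088,.088)),((.034,.12,0),(.034,.12,.115))]:
        u=proj(n,g2w(p,[a,b]));cv2.line(im,*[tuple(int(round(x)) for x in q) for q in u],(0,0,255),1)
    cv2.imwrite(f'pics/fit_{n}.png',cv2.resize(im[150:350,200:420],(660,600),interpolation=0))
E
python3 fit.py
```

```text
[ 0.63060495  0.04332644 -0.18894264] -10.825615825560186
[[-1.3 -1.1]
 [ 0.6 -0.5]
 [-1.6 -0.1]
 [-0.5 -0.4]
 [-0.3 -0.1]
 [ 0.4  0.1]
 [ 2.2 -1. ]
 [ 2.3 -0.4]
 [-0.2 -2.5]]
top pan centre [0.54411371 0.05840228 0.086     ]
 in gate -0.08778353430322956 -0.0014372732464678697
side pan centre [0.54544801 0.06271087 0.086     ]
 in gate -0.08728222187800484 0.0030452376329719
knob [0.54533559 0.0597862  0.1       ] -0.08684333056820795 0.00015150362047488056
knob [0.54698375 0.06214487 0.1       ] -0.08566750811249063 0.0027777575312006725
bar end [[ 0.59304085 -0.15311424  0.08      ]] stop [[0.75338037 0.01984888 0.        ]]
jar cap [ 0.7001568  -0.10540109  0.085     ]
```

View pics/fit_top.png

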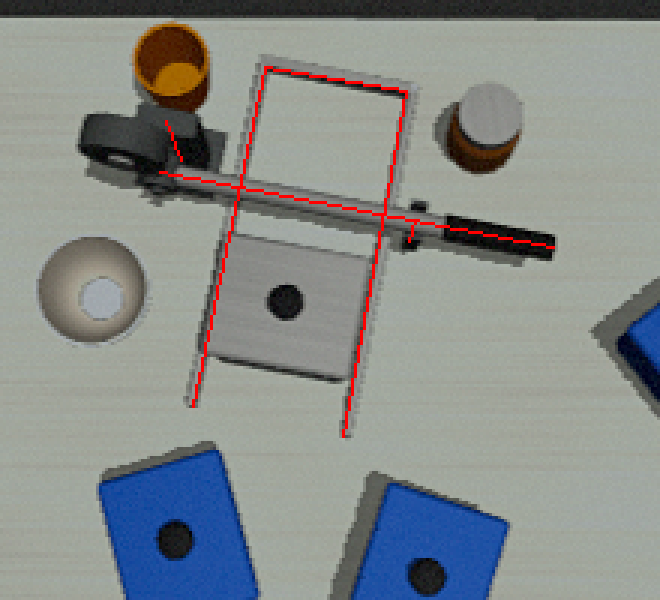

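View pics/fit_side.png

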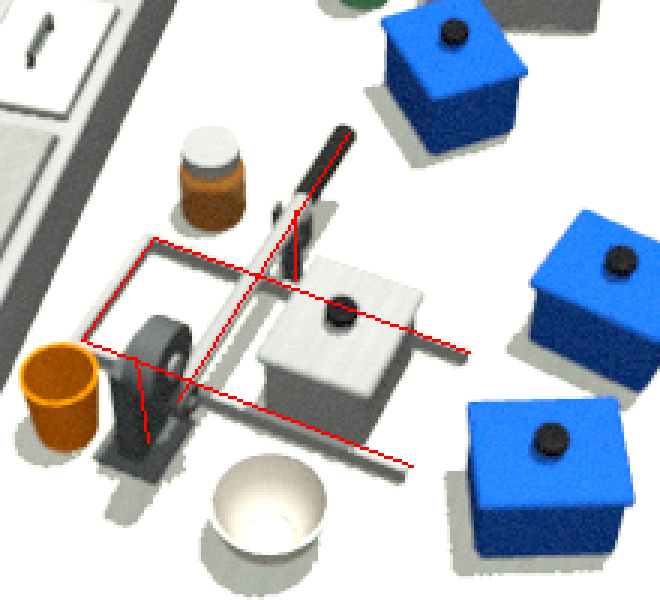

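The gate fit is good to a few mm. The gate origin is at (0.631, 0.043) with yaw -10.8°. The pan is at gate x ≈ -87 mm, and the bar end is at (0.593, -0.153).

The tool always points down, so I'll press the shut fingers on the bar's end face and raise it by rubber friction plus the push. First I shut the fingers and turn so that tool x lies along gate +y.

```bash
cat > st.py <<'E'
from h import *
from bench import readout
import sys
s=readout.read_state();p=np.load('gate.npy');R=s['ee_rot'];t=np.array(s['tcp_pos'])
c,sn=np.cos(p[2]),np.sin(p[2]);d=t[:2]-p[:2]
G=np.array([[c,-sn,0],[sn,c,0],[0,0,1]])
print('t',round(s['time_s'],2),'gate mm',(1e3*np.array([c*d[0]+sn*d[1],-sn*d[0]+c*d[1],t[2]])).round(1),'Fgate',(G.T@s['contact_force']).round(1),'gap',round(s['finger_gap'],3))
print('tool x in gate deg',np.degrees(np.arctan2(*(G.T@R[:,0])[[1,0]])).round(1),'q',np.round(s['q'],0))
if len(sys.argv)>1:
    T=np.array([float(a) for a in sys.argv[1:4]])/1e3
    w=g2w(p,T)[0]; print('shift tool frac',(R.T@(w-t)/.3).round(3))
E
python3 -m jog '[[-1,[0,0,0],-0.076],[-1,[0,0,0],-0.076],[-1,[0,0,0],-0.076],[-1,[0,0,0],-0.076],[-1,[0,0,0],-0.076],[-1,[0,0,0],-0.076],[-1,[0,0,0],-0.076],[-1,[0,0,0],-0.076],[-1,[0,0,0],-0.072]]' 20; python3 st.py 0 -250 226
```

```text
time_s: 1.15
tcp_pos: [0.1934, -0.5943, 0.2267]
ee_rot: [[0.181, 0.983, -0.0], [0.983, -0.181, -0.0], [-0.0, -0.0, -1.0]]
contact_force: [0.2, -0.3, -0.3]
finger_gap: 0.0364
t 1.15 gate mm [-309.6 -708.4  226.7] Fgate [ 0.3 -0.3 -0.3] gap 0.036
tool x in gate deg 90.4 q [ 75.  26. -12.  89.   6.  66.  52.]
shift tool frac [1.521 1.043 0.002]
```

```bash
python3 -m jog '[[-1,[0.105,0.072,0],0],[-1,[0.105,0.072,0],0],[-1,[0.105,0.072,0],0],[-1,[0.105,0.072,0],0],[-1,[0.105,0.072,0],0],[-1,[0.105,0.072,0],0],[-1,[0.105,0.072,0],0],[-1,[0.105,0.072,0],0],[-1,[0.105,0.072,0],0],[-1,[0.105,0.072,0],0]]'; python3 st.py 0 -250 226
```

```text
time_s: 1.98
tcp_pos: [0.4656, -0.3238, 0.227]
ee_rot: [[0.187, 0.982, 0.0], [0.982, -0.187, -0.0], [-0.0, 0.0, -1.0]]
contact_force: [0.8, -1.1, -0.2]
finger_gap: 0.0005
t 1.98 gate mm [ -93.1 -391.6  227. ] Fgate [ 0.9 -0.9 -0.2] gap 0.001
tool x in gate deg 90.0 q [ 44.  21. -20.  97.   8.  63.  11.]
shift tool frac [0.472 0.311 0.003]
```

```bash
python3 -m jog '[[-1,[0.1,0.07,0],0],[-1,[0.1,0.07,0],0],[-1,[0.1,0.07,0],0],[-1,[0.09,0.06,0],0],[-1,[0.07,0.035,0],0],[-1,[0,0,0.03],0],[-1,[0,0,0.1],0],[-1,[0,0,0.1],0],[-1,[0,0,0.1],0],[-1,[0,0,0.1],0]]'; python3 st.py 0 -235 58
```

```text
time_s: 2.82
tcp_pos: [0.5799, -0.2073, 0.0965]
ee_rot: [[0.187, 0.982, 0.0], [0.982, -0.187, -0.001], [-0.0, 0.0, -1.0]]
contact_force: [0.6, -0.4, -0.8]
finger_gap: 0.0003
t 2.82 gate mm [  -2.8 -255.7   96.5] Fgate [ 0.7 -0.3 -0.8] gap 0.0
tool x in gate deg 90.0 q [ 28.  33. -20.  98.  14.  51.  -8.]
shift tool frac [0.069 0.009 0.128]
```

```bash
python3 -m jog '[[-1,[0,0,0.07],0],[-1,[0,0,0.055],0],[-1,[0,0,0],0]]'; python3 st.py 0 -222 58; python3 - <<'E'
from bench import eyes
import cv2
for n in('top','side'):
    a=eyes.camera(n)[:,:,::-1]; a=a[100:300,240:460] if n=='side' else a[100:300,260:480]
    cv2.imwrite(f'pics/{n}1.png',cv2.resize(cv2.convertScaleAbs(a,alpha=1.5),(660,600)))
E
```

```text
time_s: 3.07
tcp_pos: [0.5774, -0.2068, 0.0565]
ee_rot: [[0.187, 0.982, -0.006], [0.982, -0.187, 0.001], [0.0, -0.006, -1.0]]
contact_force: [-0.9, 0.2, 1.1]
finger_gap: 0.0004
t 3.07 gate mm [  -5.3 -255.6   56.5] Fgate [-0.9  0.1  1.1] gap 0.0
tool x in gate deg 90.0 q [ 27.  36. -19. 100.  15.  47.  -9.]
shift tool frac [ 0.112  0.018 -0.005]
```

View pics/side1.png

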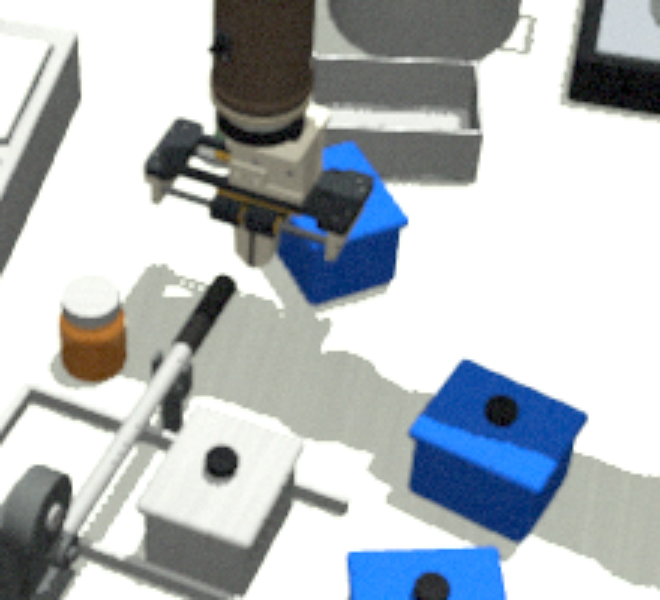

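View pics/top1.png

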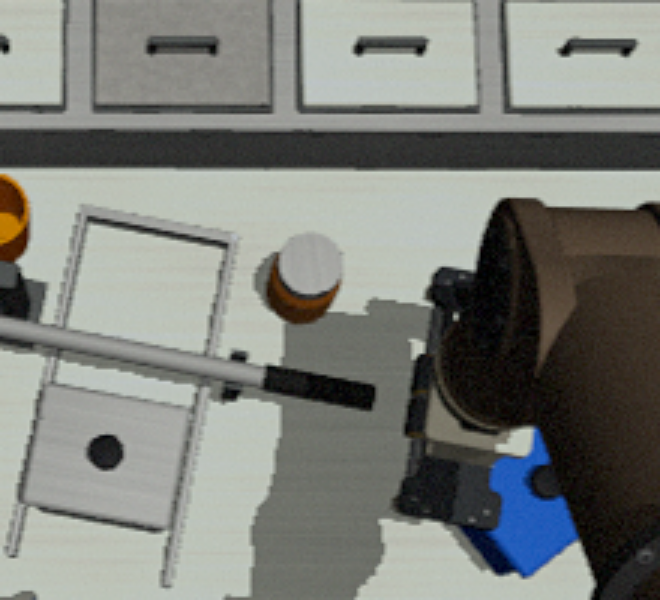

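The side and top views show the shut fingers about 40 mm off the sleeve end, level with the bar and clear of the blue pan. I'll now approach to contact.

```bash
python3 -m jog '[[-1,[0.04,0.018,0],0],[-1,[0.04,0,0],0],[-1,[0.04,0,0],0],[-1,[0.0,0,0],0]]'; python3 st.py 0 -205 58
```

```text
time_s: 3.5
tcp_pos: [0.5939, -0.1673, 0.0614]
ee_rot: [[0.182, 0.983, 0.002], [0.983, -0.182, 0.002], [0.003, 0.002, -1.0]]
contact_force: [0.8, 1.1, 0.2]
finger_gap: 0.0004
t 3.5 gate mm [   3.6 -213.8   61.4] Fgate [0.6 1.2 0.2] gap 0.0
tool x in gate deg 90.3 q [ 24.  36. -19. 100.  15.  47. -13.]
shift tool frac [ 0.029 -0.012  0.012]
```

```bash
python3 -m jog '[[-1,[0.02,0,0],0],[-1,[0,0,0],0]]'; python3 st.py 0 -205 58
```

```text
time_s: 3.67
tcp_pos: [0.5937, -0.1649, 0.0606]
ee_rot: [[0.185, 0.983, 0.0], [0.983, -0.185, 0.0], [0.0, 0.0, -1.0]]
contact_force: [0.6, -0.2, 0.1]
finger_gap: 0.0008
t 3.67 gate mm [   2.9 -211.5   60.6] Fgate [ 0.6 -0.1  0.1] gap 0.001
tool x in gate deg 90.2 q [ 23.  36. -19. 100.  15.  47. -13.]
shift tool frac [ 0.022 -0.01   0.009]
```

```bash
python3 -m jog '[[-1,[0.02,0,0.005],0],[-1,[0,0,0],0]]'; python3 st.py 0 -205 58
```

```text
time_s: 3.83
tcp_pos: [0.5941, -0.1642, 0.0592]
ee_rot: [[0.189, 0.982, -0.0], [0.982, -0.189, -0.005], [-0.005, 0.001, -1.0]]
contact_force: [-2.3, -7.3, 5.5]
finger_gap: 0.0006
t 3.83 gate mm [   3.1 -210.6   59.2] Fgate [-0.8 -7.6  5.5] gap 0.001
tool x in gate deg 89.9 q [ 23.  36. -19. 100.  15.  47. -14.]
shift tool frac [ 0.019 -0.01   0.004]
```

```bash
python3 -m jog '[[-1,[0.015,0,0.0],0],[-1,[0,0,0],0]]'; python3 st.py 0 -205 58
```

```text
time_s: 4.0
tcp_pos: [0.5941, -0.1642, 0.0593]
ee_rot: [[0.193, 0.981, -0.001], [0.981, -0.193, -0.009], [-0.009, 0.0, -1.0]]
contact_force: [-4.2, -17.8, 7.6]
finger_gap: 0.0003
t 4.0 gate mm [   3.1 -210.7   59.3] Fgate [ -0.8 -18.3   7.6] gap 0.0
tool x in gate deg 89.7 q [ 23.  36. -18. 100.  15.  47. -14.]
shift tool frac [ 0.019 -0.01   0.004]
```

Contact is firm at 18 N on the end face, and friction looks sufficient. I'll start raising.

```bash
python3 -m jog '[[-1,[0,0,-0.06],0],[-1,[0.003,0,-0.06],0],[-1,[0,0,0],0]]'; python3 st.py 0 -205 100; python3 - <<'E'
from bench import eyes
import cv2
a=eyes.camera('side')[:,:,::-1]; a=a[100:300,240:460]
cv2.imwrite('pics/side2.png',cv2.resize(cv2.convertScaleAbs(a,alpha=1.5),(660,600)))
E
```

```text
time_s: 4.25
tcp_pos: [0.5941, -0.1625, 0.0971]
ee_rot: [[0.193, 0.981, -0.001], [0.981, -0.193, -0.008], [-0.008, 0.0, -1.0]]
contact_force: [-4.1, -15.2, 0.2]
finger_gap: 0.0005
t 4.25 gate mm [   2.8 -209.    97.1] Fgate [ -1.2 -15.7   0.2] gap 0.001
tool x in gate deg 89.7 q [ 23.  33. -19.  98.  14.  51. -13.]
shift tool frac [ 0.013 -0.009 -0.01 ]
```

View pics/side2.png

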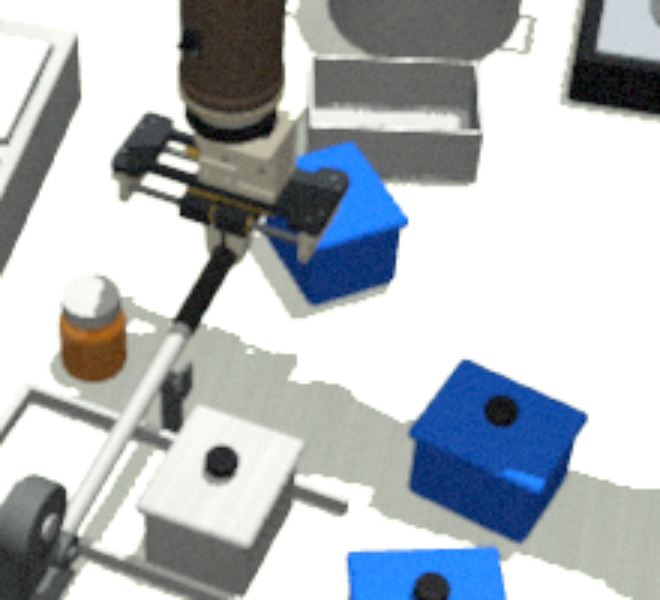

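The bar is lifting and the finger sticks to the sleeve end. I'll continue along the arc.

```bash
python3 -m jog '[[-1,[0.008,0,-0.065],0],[-1,[0.013,0,-0.065],0],[-1,[0.018,0,-0.065],0],[-1,[0,0,0],0]]'; python3 st.py
```

```text
time_s: 4.63
tcp_pos: [0.5961, -0.1512, 0.1566]
ee_rot: [[0.193, 0.981, -0.001], [0.981, -0.193, -0.009], [-0.009, 0.001, -1.0]]
contact_force: [-7.7, -18.3, 3.9]
finger_gap: 0.0006
t 4.63 gate mm [   2.7 -197.6  156.6] Fgate [ -4.1 -19.5   3.9] gap 0.001
tool x in gate deg 89.7 q [ 23.  29. -20.  95.  12.  58. -13.]
```

```bash
python3 -m jog '[[-1,[0.021,0,-0.066],0],[-1,[0.025,0,-0.066],0],[-1,[0.032,0,-0.066],0],[-1,[0.039,0,-0.066],0],[-1,[0,0,0],0]]'; python3 st.py; python3 - <<'E'
from bench import eyes
import cv2
a=eyes.camera('side')[:,:,::-1]; a=a[60:300,200:464]
cv2.imwrite('pics/side3.png',cv2.resize(cv2.convertScaleAbs(a,alpha=1.5),(660,600)))
E
```

```text
time_s: 5.05
tcp_pos: [0.6056, -0.113, 0.2375]
ee_rot: [[0.191, 0.982, 0.006], [0.982, -0.191, -0.006], [-0.005, 0.007, -1.0]]
contact_force: [-3.2, -11.9, 9.9]
finger_gap: 0.0006
t 5.05 gate mm [   4.8 -158.3  237.5] Fgate [ -0.9 -12.3   9.9] gap 0.001
tool x in gate deg 89.8 q [ 20.  25. -22.  90.  10.  67. -14.]
```

View pics/side3.png

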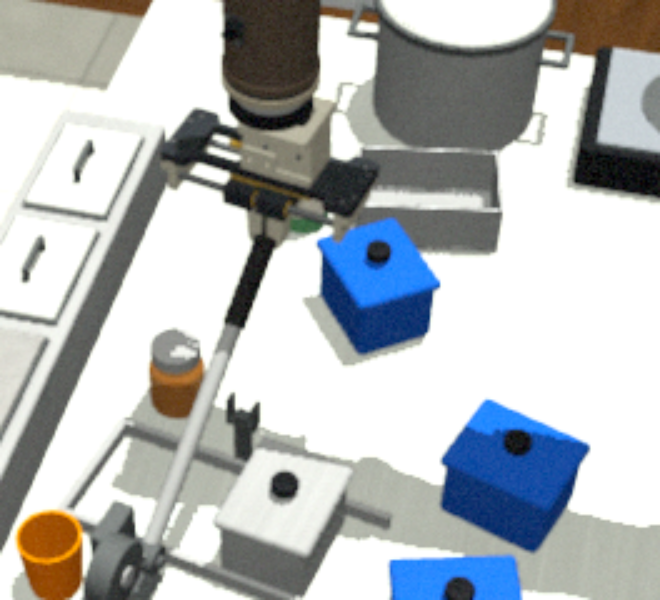

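```bash
python3 -m jog '[[-1,[0.042,0,-0.076],0],[-1,[0.052,0,-0.072],0],[-1,[0.062,0,-0.07],0],[-1,[0,0,0],0]]'; python3 st.py
```

```text
time_s: 5.43
tcp_pos: [0.615, -0.0589, 0.3023]
ee_rot: [[0.183, 0.983, 0.007], [0.983, -0.183, 0.002], [0.003, 0.006, -1.0]]
contact_force: [1.1, 1.1, 0.5]
finger_gap: 0.0002
t 5.43 gate mm [   3.9 -103.4  302.3] Fgate [0.9 1.3 0.5] gap 0.0
tool x in gate deg 90.3 q [ 16.  23. -23.  83.   9.  75. -18.]
```

```bash
python3 -m jog '[[-1,[-0.02,0,0],0],[-1,[-0.06,0,0],0],[-1,[-0.1,0,0],0],[-1,[-0.1,0,0],0],[-1,[0,0,0],0],[-1,[0,0,0],0],[-1,[0,0,0],0]]'; python3 st.py; python3 - <<'E'
from bench import eyes
import cv2
a=eyes.camera('side')[:,:,::-1]; a=a[60:360,150:480]
cv2.imwrite('pics/side4.png',cv2.resize(cv2.convertScaleAbs(a,alpha=1.5),(660,600)))
a=eyes.camera('top')[:,:,::-1]; a=a[100:340,200:464]
cv2.imwrite('pics/top4.png',cv2.resize(cv2.convertScaleAbs(a,alpha=1.5),(660,600)))
E
```

```text
time_s: 6.02
tcp_pos: [0.5965, -0.1469, 0.2967]
ee_rot: [[0.189, 0.982, -0.002], [0.982, -0.189, 0.0], [-0.0, -0.002, -1.0]]
contact_force: [0.1, 1.0, 0.3]
finger_gap: -0.0003
t 6.02 gate mm [   2.2 -193.3  296.7] Fgate [-0.1  1.   0.3] gap -0.0
tool x in gate deg 89.9 q [ 23.  23. -21.  84.   8.  74.  -9.]
```

View pics/side4.png

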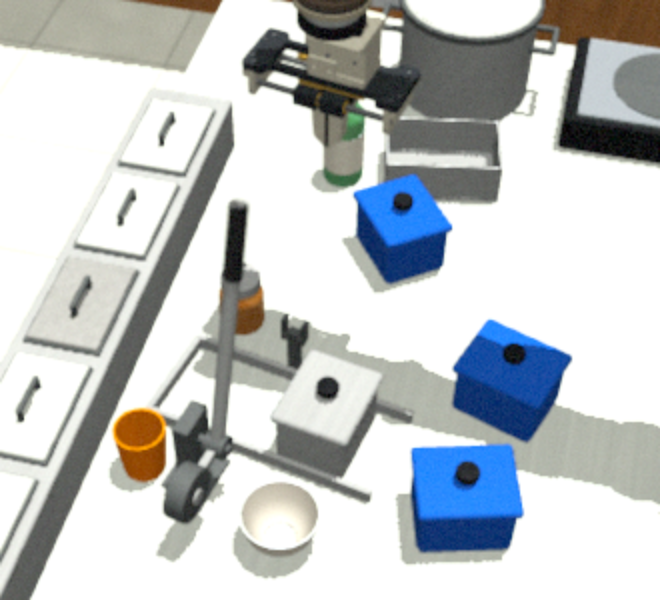

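View pics/top4.png

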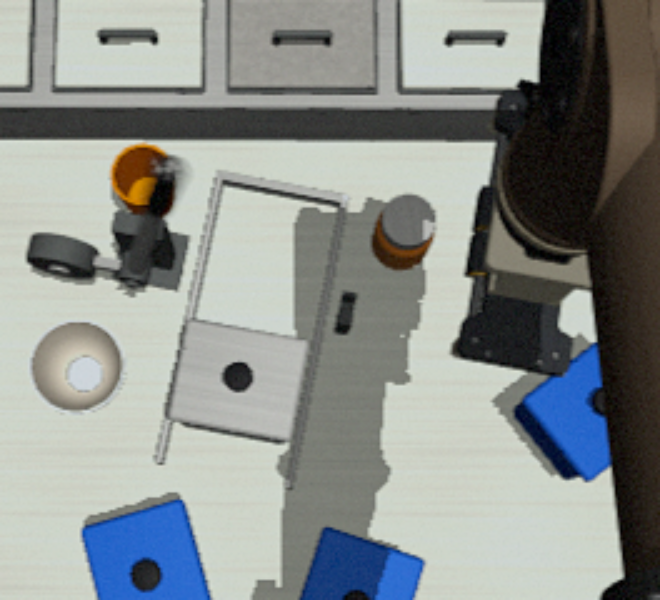

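The bar stands upright on its end stop, and the cup, jar and bowl are undisturbed. Now I move to the pan: open the fingers to about 50 mm, turn -90°, and go behind it.

```bash
python3 -m jog '[[0.1,[0,-0.06,0],-0.077],[0.1,[0,-0.06,0],-0.077],[0.1,[0,-0.06,0],-0.077],[0.1,[0,0,0],-0.077],[0.1,[0,0,0],-0.077],[0.1,[0,0,0],-0.077],[0.1,[0,0,0],-0.077],[0.1,[0,0,0],-0.077],[0.1,[0,0,0],-0.077],[0.1,[0,0,0],-0.077]]'; python3 st.py
```

```text
time_s: 6.95
tcp_pos: [0.5438, -0.1412, 0.2977]
ee_rot: [[-0.857, 0.515, -0.0], [0.515, 0.857, 0.0], [0.0, 0.0, -1.0]]
contact_force: [0.5, -0.4, 0.4]
finger_gap: 0.0505
t 6.95 gate mm [ -50.6 -197.6  297.7] Fgate [ 0.5 -0.3  0.4] gap 0.05
tool x in gate deg 159.8 q [ 35.  20. -35.  91.  12.  73.  57.]
```

```bash
python3 -m jog '[[0.1,[0,0,0],-0.077],[0.1,[0,0,0],-0.077],[0.1,[0,0,0],-0.077],[0.1,[0,0,0],0]]'; python3 st.py -190 -15 180
```

```text
time_s: 7.28
tcp_pos: [0.5437, -0.1414, 0.2976]
ee_rot: [[-0.984, 0.178, -0.0], [0.178, 0.984, 0.0], [0.0, 0.0, -1.0]]
contact_force: [-0.4, 0.3, -0.6]
finger_gap: 0.0503
t 7.28 gate mm [ -50.6 -197.8  297.6] Fgate [-0.5  0.2 -0.6] gap 0.05
tool x in gate deg -179.4 q [ 38.  21. -40.  90.  14.  74.  76.]
shift tool frac [0.458 0.614 0.392]
```

```bash
python3 -m jog '[[0.1,[0.09,0.06,0],0.003],[0.1,[0.09,0.08,0],0.003],[0.1,[0.08,0.09,0],0],[0.1,[0.08,0.1,0],0],[0.1,[0.07,0.1,0],0],[0.1,[0.048,0.1,0],0],[0.1,[0,0.084,0.05],0],[0.1,[0,0,0.1],0],[0.1,[0,0,0.1],0],[0.1,[0,0,0.1],0]]'; python3 st.py -190 -15 60;  python3 - <<'E'
from bench import eyes
import cv2
a=eyes.camera('side')[:,:,::-1]; a=a[60:360,150:480]
cv2.imwrite('pics/side5.png',cv2.resize(cv2.convertScaleAbs(a,alpha=1.5),(660,600)))
a=eyes.camera('top')[:,:,::-1]; a=a[100:400,150:480]
cv2.imwrite('pics/top5.png',cv2.resize(cv2.convertScaleAbs(a,alpha=1.5),(660,600)))
E
```

```text
time_s: 8.12
tcp_pos: [0.4443, 0.066, 0.1921]
ee_rot: [[-0.98, 0.197, 0.002], [0.197, 0.98, 0.0], [-0.002, 0.0, -1.0]]
contact_force: [1.9, -1.1, 0.1]
finger_gap: 0.0505
t 8.12 gate mm [-187.2  -12.7  192.1] Fgate [ 2.1 -0.7  0.1] gap 0.05
tool x in gate deg 179.5 q [ 23.  17. -46. 113.  15.  56.  48.]
shift tool frac [ 0.01  -0.008  0.44 ]
```

View pics/side5.png

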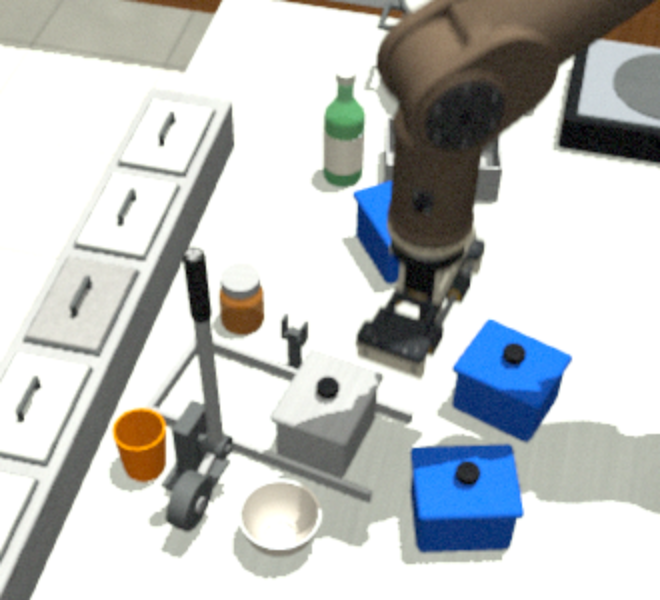

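View pics/top5.png

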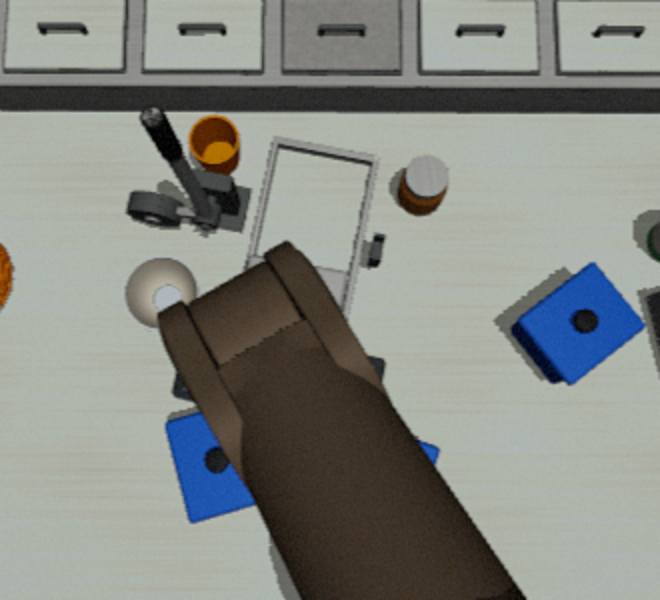

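The path is clear: the gripper is behind the pan and the forearm comes in from the right, away from the bar. I'll descend to tip z ≈ 58 mm, which puts the fingers on the lid rim and the body above the knob.

```bash
python3 -m jog '[[0.1,[0.01,-0.008,0.06],-0.004],[0.1,[0,0,0.1],0],[0.1,[0,0,0.1],0],[0.1,[0,0,0.05],0],[0.1,[0,0,0.02],0],[0.1,[0,0,0],0]]'; python3 st.py -155 -15 58
```

```text
time_s: 8.72
tcp_pos: [0.4412, 0.0633, 0.0941]
ee_rot: [[-0.982, 0.19, -0.001], [0.19, 0.982, -0.0], [0.001, -0.0, -1.0]]
contact_force: [0.9, -0.5, -0.9]
finger_gap: 0.0505
t 8.72 gate mm [-189.8  -16.    94.1] Fgate [ 1.  -0.3 -0.9] gap 0.051
tool x in gate deg 179.9 q [ 18.  24. -42. 121.  24.  43.  40.]
shift tool frac [-0.116  0.004  0.12 ]
```

```bash
python3 -m jog '[[0.1,[0,0,0.06],0],[0.1,[0,0,0.06],0],[0.1,[-0.05,0,0],0],[0.1,[0,0,0],0]]'; python3 st.py -147 -15 58
```

```text
time_s: 9.05
tcp_pos: [0.4588, 0.0602, 0.0592]
ee_rot: [[-0.982, 0.191, 0.003], [0.191, 0.982, 0.0], [-0.003, 0.001, -1.0]]
contact_force: [0.9, 0.3, 0.0]
finger_gap: 0.0504
t 9.05 gate mm [-171.9  -15.7   59.2] Fgate [0.8 0.5 0. ] gap 0.05
tool x in gate deg 179.8 q [ 16.  28. -39. 120.  28.  40.  37.]
shift tool frac [-0.083  0.003  0.004]
```

```bash
python3 -m jog '[[0.1,[-0.03,0,0],0],[0.1,[-0.03,0,0],0],[0.1,[0,0,0],0]]'; python3 st.py -147 -15 58;  python3 - <<'E'
from bench import eyes
import cv2
a=eyes.camera('side')[:,:,::-1]; a=a[160:360,200:420]
cv2.imwrite('pics/side6.png',cv2.resize(cv2.convertScaleAbs(a,alpha=1.5),(660,600)))
E
```

```text
time_s: 9.3
tcp_pos: [0.4762, 0.0566, 0.0591]
ee_rot: [[-0.982, 0.19, 0.003], [0.19, 0.982, 0.0], [-0.003, 0.001, -1.0]]
contact_force: [0.3, -0.2, 0.3]
finger_gap: 0.0506
t 9.3 gate mm [-154.1  -15.9   59.1] Fgate [ 0.3 -0.2  0.3] gap 0.051
tool x in gate deg 179.9 q [ 16.  30. -38. 118.  28.  41.  39.]
shift tool frac [-0.024  0.003  0.004]
```

View pics/side6.png

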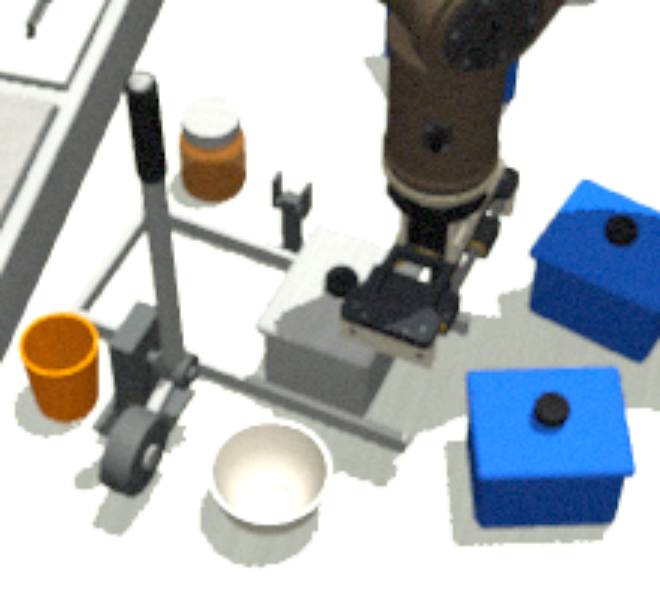

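```bash
python3 -m jog '[[0.1,[-0.015,0,0],0],[0.1,[-0.015,0,0],0],[0.1,[-0.015,0,0],0],[0.1,[-0.015,0,0],0]]'; python3 st.py 0 -15 58
```

```text
time_s: 9.68
tcp_pos: [0.4908, 0.0535, 0.0578]
ee_rot: [[-0.982, 0.188, -0.001], [0.188, 0.982, -0.0], [0.001, -0.0, -1.0]]
contact_force: [-2.7, 0.1, 1.5]
finger_gap: 0.0499
t 9.68 gate mm [-139.2  -16.3   57.8] Fgate [-2.6 -0.4  1.5] gap 0.05
tool x in gate deg 180.0 q [ 16.  31. -38. 116.  28.  42.  40.]
shift tool frac [-0.464  0.004 -0.001]
```

```bash
python3 -m jog '[[0.1,[-0.015,0,0],0],[0.1,[-0.015,0,0],0],[0.1,[-0.015,0,0],0],[0.1,[-0.015,0,0],0],[0.1,[-0.015,0,0],0],[0.1,[-0.015,0,0],0],[0.1,[-0.015,0,0],0],[0.1,[-0.015,0,0],0]]'; python3 st.py 0 -15 58;  python3 - <<'E'
from bench import eyes
import cv2
a=eyes.camera('side')[:,:,::-1]; a=a[160:360,200:420]
cv2.imwrite('pics/side7.png',cv2.resize(cv2.convertScaleAbs(a,alpha=1.5),(660,600)))
E
```

```text
time_s: 10.35
tcp_pos: [0.5269, 0.0465, 0.0578]
ee_rot: [[-0.982, 0.188, -0.0], [0.188, 0.982, -0.0], [0.0, -0.0, -1.0]]
contact_force: [-2.7, 1.2, -0.1]
finger_gap: 0.0503
t 10.35 gate mm [-102.5  -16.3   57.8] Fgate [-2.9  0.6 -0.1] gap 0.05
tool x in gate deg 180.0 q [ 16.  33. -37. 111.  28.  45.  42.]
shift tool frac [-0.342  0.005 -0.001]
```

View pics/side7.png

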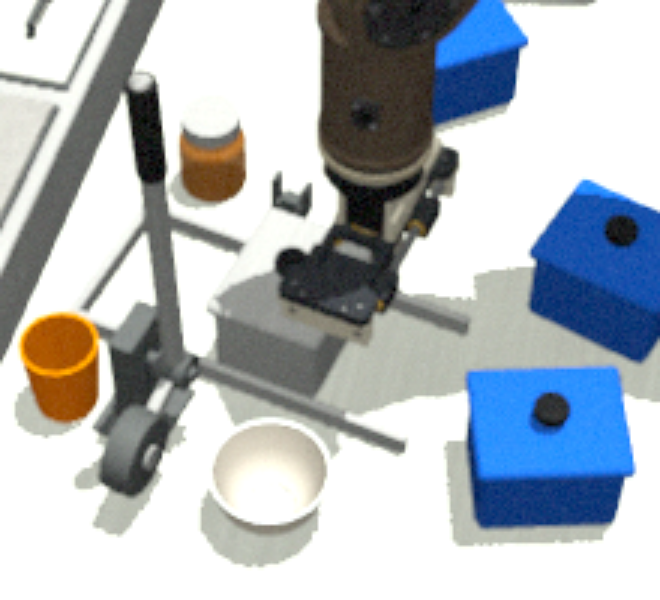

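The pan is sliding level and straight at about 3 N. Continuing.

```bash
python3 -m jog '[[0.1,[-0.016,0,0],0],[0.1,[-0.016,0,0],0],[0.1,[-0.016,0,0],0],[0.1,[-0.016,0,0],0],[0.1,[-0.016,0,0],0],[0.1,[-0.016,0,0],0],[0.1,[-0.016,0,0],0],[0.1,[-0.016,0,0],0],[0.1,[-0.016,0,0],0],[0.1,[-0.016,0,0],0]]'; python3 st.py 20 -15 58
```

```text
time_s: 11.23
tcp_pos: [0.574, 0.0375, 0.0578]
ee_rot: [[-0.982, 0.188, -0.0], [0.188, 0.982, -0.0], [-0.0, -0.0, -1.0]]
contact_force: [-1.2, -0.2, -0.6]
finger_gap: 0.0505
t 11.23 gate mm [-54.5 -16.3  57.8] Fgate [-1.1 -0.4 -0.6] gap 0.05
tool x in gate deg 180.0 q [ 16.  37. -37. 105.  29.  48.  44.]
shift tool frac [-0.248  0.005 -0.001]
```

```bash
python3 -m jog '[[0.1,[-0.016,0,0],0],[0.1,[-0.016,0,0],0],[0.1,[-0.016,0,0],0],[0.1,[-0.016,0,0],0],[0.1,[-0.016,0,0],0],[0.1,[-0.016,0,0],0],[0.1,[-0.01,0,0],0],[0.1,[-0.01,0,0],0]]'; python3 st.py 20 -15 58;  python3 - <<'E'
from bench import eyes
import cv2
a=eyes.camera('side')[:,:,::-1]; a=a[160:360,200:420]
cv2.imwrite('pics/side8.png',cv2.resize(cv2.convertScaleAbs(a,alpha=1.5),(660,600)))
E
```

```text
time_s: 11.9
tcp_pos: [0.6081, 0.031, 0.0578]
ee_rot: [[-0.982, 0.188, -0.0], [0.188, 0.982, 0.0], [0.0, 0.0, -1.0]]
contact_force: [-2.8, 0.8, 0.1]
finger_gap: 0.0504
t 11.9 gate mm [-19.8 -16.3  57.8] Fgate [-2.9  0.2  0.1] gap 0.05
tool x in gate deg 180.0 q [ 16.  39. -36. 100.  29.  51.  46.]
shift tool frac [-0.133  0.004 -0.001]
```

View pics/side8.png

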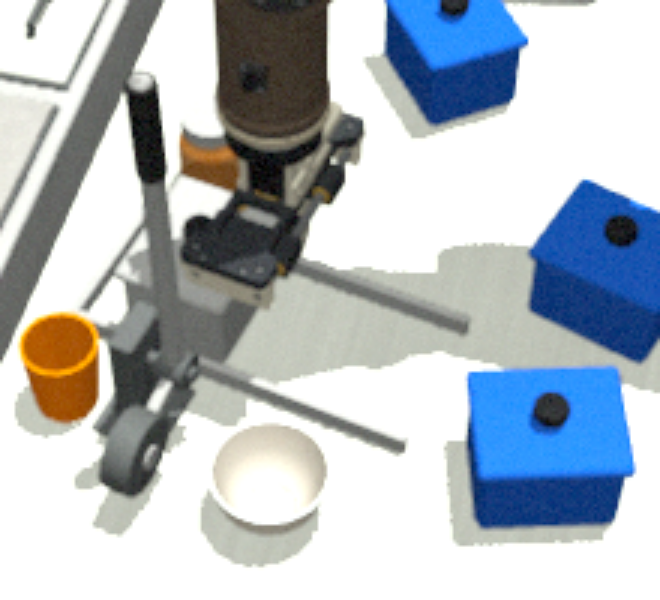

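```bash
python3 -m jog '[[0.1,[-0.012,0,0],0],[0.1,[-0.012,0,0],0],[0.1,[-0.012,0,0],0],[0.1,[-0.012,0,0],0],[0.1,[-0.012,0,0],0],[0.1,[-0.01,0,0],0],[0.1,[-0.01,0,0],0],[0.1,[-0.005,0,0],0]]'; python3 st.py 20 -15 58
```

```text
time_s: 12.62
tcp_pos: [0.6332, 0.0262, 0.0578]
ee_rot: [[-0.982, 0.189, 0.0], [0.189, 0.982, 0.0], [-0.0, 0.0, -1.0]]
contact_force: [-1.9, -0.0, 1.3]
finger_gap: 0.0506
t 12.62 gate mm [  5.8 -16.4  57.8] Fgate [-1.9 -0.4  1.3] gap 0.051
tool x in gate deg 180.0 q [ 16.  41. -36.  96.  29.  52.  48.]
shift tool frac [-0.047  0.005 -0.001]
```

```bash
python3 -m jog '[[0.1,[-0.005,0,0],0],[0.1,[-0.005,0,0],0],[0.1,[-0.005,0,0],0],[0.1,[-0.005,0,0],0]]'; python3 st.py 20 -15 58
```

```text
time_s: 12.95
tcp_pos: [0.6387, 0.0251, 0.0578]
ee_rot: [[-0.982, 0.188, -0.0], [0.188, 0.982, -0.0], [0.0, -0.0, -1.0]]
contact_force: [-2.7, 0.8, -0.2]
finger_gap: 0.0506
t 12.95 gate mm [ 11.4 -16.3  57.8] Fgate [-2.8  0.3 -0.2] gap 0.051
tool x in gate deg 180.0 q [ 16.  41. -36.  95.  29.  53.  48.]
shift tool frac [-0.029  0.004 -0.001]
```

```bash
python3 -m jog '[[0.1,[-0.005,0,0],0],[0.1,[-0.005,0,0],0],[0.1,[-0.005,0,0],0]]'; python3 st.py 20 -15 58
```

```text
time_s: 13.2
tcp_pos: [0.6432, 0.0243, 0.0578]
ee_rot: [[-0.982, 0.188, 0.0], [0.188, 0.982, -0.0], [-0.0, -0.0, -1.0]]
contact_force: [-2.5, 0.0, 1.0]
finger_gap: 0.0505
t 13.2 gate mm [ 16.  -16.3  57.8] Fgate [-2.5 -0.5  1. ] gap 0.05
tool x in gate deg 180.0 q [ 16.  41. -36.  95.  29.  53.  48.]
shift tool frac [-0.013  0.004 -0.001]
```

```bash
python3 -m jog '[[0.1,[-0.005,0,0],0],[0.1,[-0.004,0,0],0]]'; python3 st.py 20 -15 58
```

```text
time_s: 13.37
tcp_pos: [0.6458, 0.0238, 0.0578]
ee_rot: [[-0.982, 0.188, -0.0], [0.188, 0.982, -0.0], [0.0, -0.0, -1.0]]
contact_force: [-7.6, 2.9, 7.0]
finger_gap: 0.0503
t 13.37 gate mm [ 18.6 -16.4  57.8] Fgate [-8.   1.4  7. ] gap 0.05
tool x in gate deg 180.0 q [ 16.  42. -36.  94.  29.  54.  49.]
shift tool frac [-0.005  0.005 -0.001]
```

```bash
python3 -m jog '[[0.1,[-0.004,0,0],0]]'; python3 st.py 20 -15 58;python3 - <<'E'
from bench import eyes
import cv2
for n in ('side','top'):
    a=eyes.camera(n)[:,:,::-1]; a=a[120:320,180:400]
    cv2.imwrite(f'pics/{n}9.png',cv2.resize(cv2.convertScaleAbs(a,alpha=1.5),(660,600)))
E
```

```text
time_s: 13.45
tcp_pos: [0.6458, 0.0238, 0.0578]
ee_rot: [[-0.982, 0.188, -0.002], [0.188, 0.982, -0.0], [0.002, -0.001, -1.0]]
contact_force: [-11.0, 1.6, 7.7]
finger_gap: 0.0507
t 13.45 gate mm [ 18.6 -16.3  57.8] Fgate [-11.1  -0.4   7.7] gap 0.051
tool x in gate deg 180.0 q [ 16.  42. -36.  94.  29.  54.  49.]
shift tool frac [-0.005  0.004 -0.001]
```

View pics/top9.png

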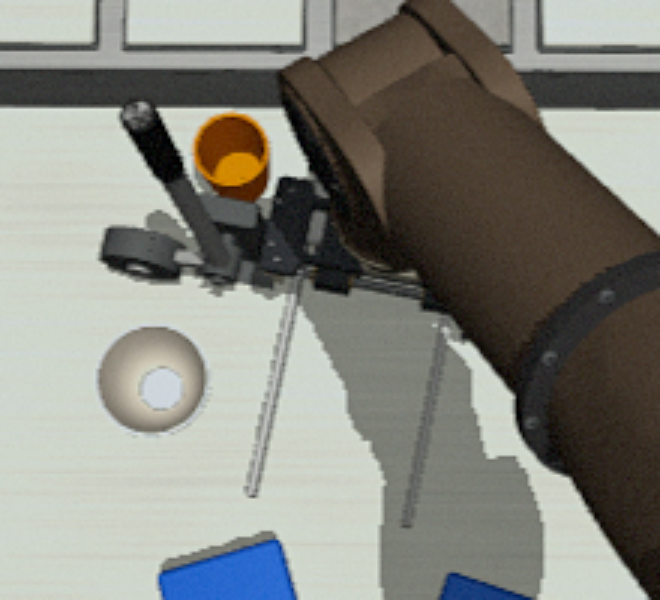

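View pics/side9.png

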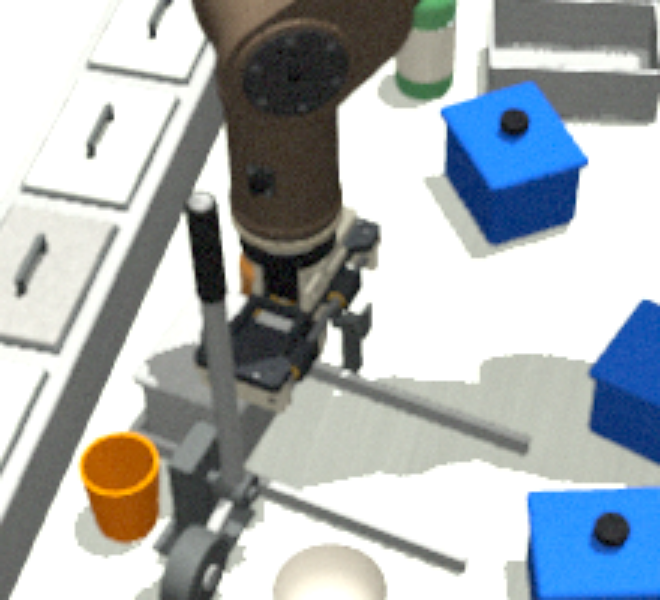

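Force rose from 3 to 11 N at TCP x = 18.6 mm, where home was predicted at about 19–20 mm, so the pan is on the stop. I'll back off straight and then raise to look.

```bash
python3 -m jog '[[0.1,[0.01,0,0],0],[0.1,[0.03,0,0],0],[0.1,[0.08,0,0],0],[0.1,[0.1,0,0],0],[0.1,[0.1,0,0],0],[0.1,[0.1,0,0],0],[0.1,[0,0,0],0]]'; python3 st.py -120 -15 250
```

```text
time_s: 14.13
tcp_pos: [0.5168, 0.0482, 0.0576]
ee_rot: [[-0.983, 0.185, -0.004], [0.185, 0.983, -0.001], [0.004, -0.002, -1.0]]
contact_force: [-0.7, 0.3, 0.0]
finger_gap: 0.0499
t 14.13 gate mm [-112.7  -16.6   57.6] Fgate [-0.7  0.2  0. ] gap 0.05
tool x in gate deg -179.8 q [ 16.  33. -38. 113.  28.  44.  41.]
shift tool frac [ 0.027  0.004 -0.641]
```

```bash
python3 -m jog '[[0.1,[0.0,0,-0.1],0],[0.1,[0.0,0,-0.1],0],[0.1,[0,-0.08,-0.1],0],[0.1,[0,-0.1,-0.1],0],[0.1,[0,-0.1,-0.1],0],[0.1,[0,-0.1,0],0],[0.1,[0,-0.1,0],0],[0.1,[0,-0.1,0],0],[0.1,[0,-0.1,0],0],[0.1,[0,0,0],0]]'; python3 st.py;python3 - <<'E'
from bench import eyes,find_in
import cv2
for n in ('side','top'):
    a=eyes.camera(n)[:,:,::-1]; cv2.imwrite(f'pics/{n}10full.png',a); a=a[120:320,180:400]
    cv2.imwrite(f'pics/{n}10.png',cv2.resize(cv2.convertScaleAbs(a,alpha=1.5),(660,600)))
    print([(r['location'],r['conf']) for r in find_in('pan',n)])
E
```

```text
time_s: 14.97
tcp_pos: [0.4833, -0.1591, 0.2064]
ee_rot: [[-0.981, 0.196, -0.001], [0.196, 0.98, -0.004], [0.0, -0.004, -1.0]]
contact_force: [-0.0, -0.8, 0.4]
finger_gap: 0.0504
t 14.97 gate mm [-106.7 -226.5  206.4] Fgate [ 0.2 -0.8  0.4] gap 0.05
tool x in gate deg 179.5 q [ 45.  21. -42. 105.  16.  60.  75.]
[([0.3638, 0.1699, 0.0803], 0.82), ([0.6995, 0.0493, 0.0889], 0.81), ([0.3396, -0.0178, 0.0849], 0.71), ([0.5149, -0.2425, 0.0657], 0.61)]
[([0.6986, 0.029, 0.0852], 0.87), ([0.3351, -0.0495, 0.087], 0.83), ([0.3636, 0.142, 0.0866], 0.68)]
```

View pics/top10.png

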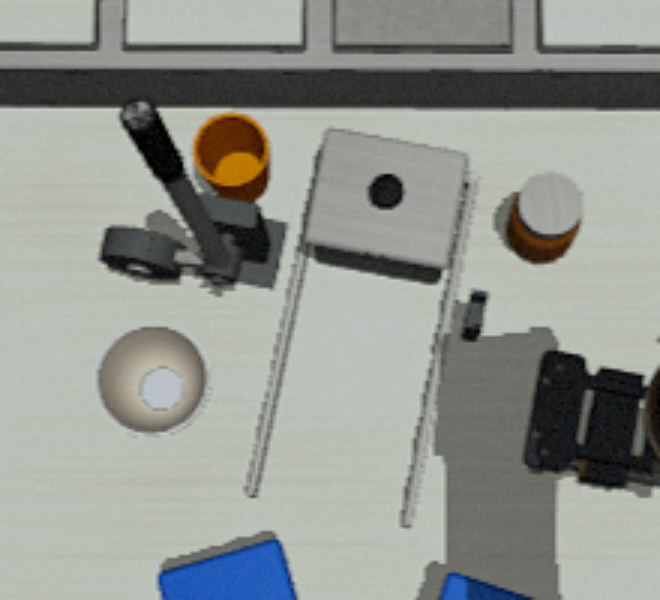

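View pics/side10.png

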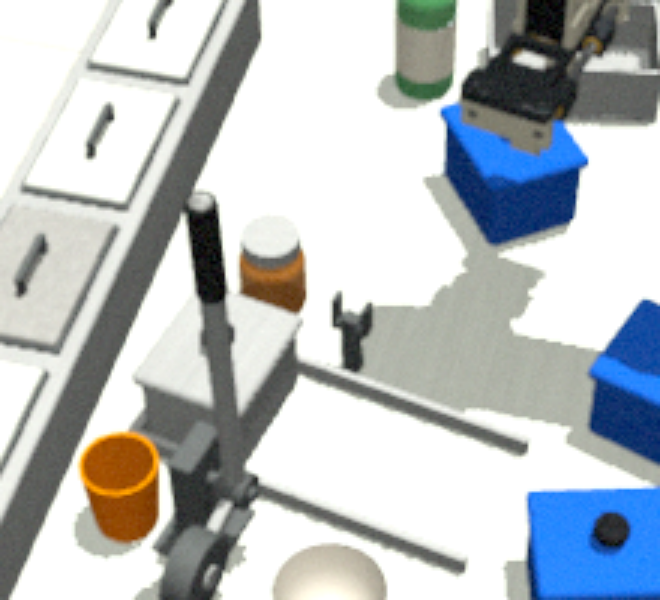

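```bash
python3 - <<'E'
from h import *
p=np.load('gate.npy');c,s=np.cos(p[2]),np.sin(p[2])
def g(m): d=m[:2]-p[:2]; return (1e3*np.array([c*d[0]+s*d[1],-s*d[0]+c*d[1]])).round(1)
T=lambda u,v:(180+u/3,120+v/3)
C=[T(329,129),T(468,155),T(441,269),T(305,243)]
W=[g(back('top',q,.086)) for q in C];print(W,np.mean(W,0)); print('knob',g(back('top',T(385,191),.1)))
e=W[0]-W[1];print('yaw',np.degrees(np.arctan2(-e[0],e[1])))
C=[T(211,292),T(301,318),T(238,418),T(137,376)]
W=[g(back('side',q,.086)) for q in C];print(W,np.mean(W,0))
E
```

```text
[array([124.9,  55.3]), array([124.8, -59.9]), array([ 26.8, -55.6]), array([27.2, 55.4])] [75.925 -1.2  ]
knob [77.6 -0.2]
yaw -0.049735907223883026
[array([113.7, -48.5]), array([ 31.7, -54.4]), array([29.7, 62.5]), array([124.2,  58.4])] [74.825  4.5  ]
```

The camera puts the pan centre at gate x ≈ 76–78 mm, against 79 mm for home and about 2–3 mm of error. The earlier force rise says it was on the stop. There's plenty of time, so I'll go back for a gentle check nudge.

```bash
python3 -m jog '[[0.1,[0,0.1,0],0],[0.1,[0,0.1,0],0],[0.1,[0,0.1,0],0],[0.1,[0,0.1,0],0],[0.1,[0,0.1,0.05],0],[0.1,[0,0.1,0.1],0],[0.1,[0,0.08,0.1],0],[0.1,[0,0.0,0.1],0],[0.1,[0,0.0,0.1],0],[0.1,[0,0.0,0.04],0]]'; python3 st.py 0 -15 58
```

```text
time_s: 16.0
tcp_pos: [0.521, 0.0497, 0.0571]
ee_rot: [[-0.983, 0.185, -0.004], [0.185, 0.983, 0.0], [0.004, -0.0, -1.0]]
contact_force: [-0.6, -0.6, 1.2]
finger_gap: 0.0506
t 16.0 gate mm [-108.8  -14.3   57.1] Fgate [-0.4 -0.7  1.2] gap 0.051
tool x in gate deg -179.8 q [ 16.  33. -38. 112.  29.  45.  41.]
shift tool frac [-0.363 -0.003 -0.004]
```

```bash
python3 -m jog '[[0.1,[-0.08,0,0],0],[0.1,[-0.08,0,0],0],[0.1,[-0.08,0,0],0],[0.1,[-0.06,0,0],0],[0.1,[-0.04,0,0],0],[0.1,[-0.02,0,0],0],[0.1,[0,0,0],0]]'; python3 st.py 19 -15 58
```

```text
time_s: 16.58
tcp_pos: [0.6305, 0.0279, 0.0608]
ee_rot: [[-0.982, 0.189, 0.001], [0.189, 0.982, 0.001], [-0.001, 0.001, -1.0]]
contact_force: [0.5, 0.1, -0.1]
finger_gap: 0.0507
t 16.58 gate mm [  2.8 -15.1  60.8] Fgate [ 0.5  0.2 -0.1] gap 0.051
tool x in gate deg 180.0 q [ 16.  40. -37.  97.  29.  53.  47.]
shift tool frac [-0.054  0.001  0.01 ]
```

```bash
python3 -m jog '[[0.1,[-0.01,0,0],0],[0.1,[-0.01,0,0],0],[0.1,[-0.01,0,0],0],[0.1,[-0.008,0,0],0],[0.1,[0,0,0],0]]'; python3 st.py 19 -15 58
```

```text
time_s: 17.0
tcp_pos: [0.6408, 0.0252, 0.0604]
ee_rot: [[-0.982, 0.189, 0.0], [0.189, 0.982, -0.0], [-0.0, -0.0, -1.0]]
contact_force: [-1.1, -0.5, -0.2]
finger_gap: 0.0506
t 17.0 gate mm [ 13.5 -15.9  60.4] Fgate [-1.  -0.7 -0.2] gap 0.051
tool x in gate deg 180.0 q [ 16.  41. -36.  95.  29.  54.  48.]
shift tool frac [-0.018  0.003  0.008]
```

```bash
python3 -m jog '[[0.1,[-0.005,0,0],0],[0.1,[0,0,0],0]]'; python3 st.py 19 -15 58
```

```text
time_s: 17.17
tcp_pos: [0.6421, 0.025, 0.0603]
ee_rot: [[-0.982, 0.188, -0.0], [0.188, 0.982, -0.0], [-0.0, -0.0, -1.0]]
contact_force: [-0.5, -0.1, 0.1]
finger_gap: 0.0505
t 17.17 gate mm [ 14.7 -15.9  60.3] Fgate [-0.5 -0.2  0.1] gap 0.05
tool x in gate deg 180.0 q [ 16.  41. -36.  95.  29.  54.  48.]
shift tool frac [-0.014  0.003  0.008]
```

```bash
python3 -m jog '[[0.1,[-0.004,0,0],0],[0.1,[0,0,0],0]]'; python3 st.py 19 -15 58
```

```text
time_s: 17.33
tcp_pos: [0.6433, 0.0248, 0.0603]
ee_rot: [[-0.982, 0.188, 0.0], [0.188, 0.982, -0.0], [-0.0, -0.0, -1.0]]
contact_force: [0.7, -0.2, 1.5]
finger_gap: 0.0502
t 17.33 gate mm [ 16.  -15.8  60.3] Fgate [ 0.7 -0.1  1.5] gap 0.05
tool x in gate deg 180.0 q [ 16.  41. -36.  95.  29.  54.  48.]
shift tool frac [-0.01   0.003  0.008]
```

```bash
python3 -m jog '[[0.1,[-0.004,0,0],0],[0.1,[0,0,0],0]]'|grep -v rot; python3 st.py |head -1;  python3 -m jog '[[0.1,[-0.003,0,0],0],[0.1,[0,0,0],0]]'|grep force; python3 st.py|head -1
```

```text
time_s: 17.5
tcp_pos: [0.6445, 0.0245, 0.0603]
contact_force: [0.2, -0.8, 0.2]
finger_gap: 0.0505
t 17.5 gate mm [ 17.2 -15.8  60.3] Fgate [ 0.3 -0.7  0.2] gap 0.05
contact_force: [-0.5, 0.4, 0.1]
t 17.67 gate mm [ 18.1 -15.8  60.3] Fgate [-0.5  0.3  0.1] gap 0.051
```

```bash
python3 -m jog '[[0.1,[-0.003,0,0],0],[0.1,[0,0,0],0]]'|grep force; python3 st.py|head -1
```

```text
contact_force: [-1.4, 1.0, 0.8]
t 17.83 gate mm [ 18.5 -15.8  60.2] Fgate [-1.5  0.8  0.8] gap 0.051
```

```bash
python3 -m jog '[[0.1,[-0.003,0,0],0],[0.1,[0,0,0],0]]'|grep force; python3 st.py|head -1
```

```text
contact_force: [-5.8, 0.4, 4.1]
t 18.0 gate mm [ 18.5 -15.8  60.1] Fgate [-5.7 -0.7  4.1] gap 0.05
```

```bash
python3 -m jog '[[0.1,[-0.003,0,0],0],[0.1,[0,0,0],0]]'|grep force; python3 st.py|head -1
```

```text
contact_force: [-9.1, 1.6, 5.6]
t 18.17 gate mm [ 18.5 -15.8  60.1] Fgate [-9.2 -0.2  5.6] gap 0.05
```

The pan is blocked hard at the same place: force goes up to 9 N (sliding took 3 N) with no movement, so it is home on the stop. I'll back off and do the final check.

```bash
python3 -m jog '[[0.1,[0.01,0,0],0],[0.1,[0.03,0,0],0],[0.1,[0.08,0,0],0],[0.1,[0.1,0,0],0],[0.1,[0.1,0,0],0],[0.1,[0.1,0,0],0],[0.1,[0,0,-0.08],0],[0.1,[0,0,-0.1],0],[0.1,[0,0,-0.1],0],[0.1,[0,0,-0.1],0]]'|grep force; python3 -m jog '[[0.1,[0,-0.08,-0.1],0],[0.1,[0,-0.1,0],0],[0.1,[0,-0.1,0],0],[0.1,[0,-0.1,0],0],[0.1,[0,-0.1,0],0],[0.1,[0,-0.1,0],0],[0.1,[0,0,0],0],[0.1,[0,0,0],0],[0.1,[0,0,0],0]]'|grep force; python3 st.py;python3 - <<'E'
from bench import eyes
import cv2
for n in ('side','top'):
    a=eyes.camera(n)[:,:,::-1]; a=a[120:320,180:400]
    cv2.imwrite(f'pics/{n}11.png',cv2.resize(cv2.convertScaleAbs(a,alpha=1.5),(660,600)))
    d=cv2.absdiff(cv2.imread(f'pics/{n}10.png'),cv2.imread(f'pics/{n}11.png')).max(2);print((d[:300,:480]>60).sum())
E
```

```text
contact_force: [1.3, 0.1, 1.0]
contact_force: [0.2, -0.1, 0.7]
t 19.75 gate mm [-105.6 -189.2  204.4] Fgate [ 0.2 -0.   0.7] gap 0.05
tool x in gate deg 180.0 q [ 42.  21. -43. 106.  16.  60.  71.]
3004
0
```

View pics/top11.png

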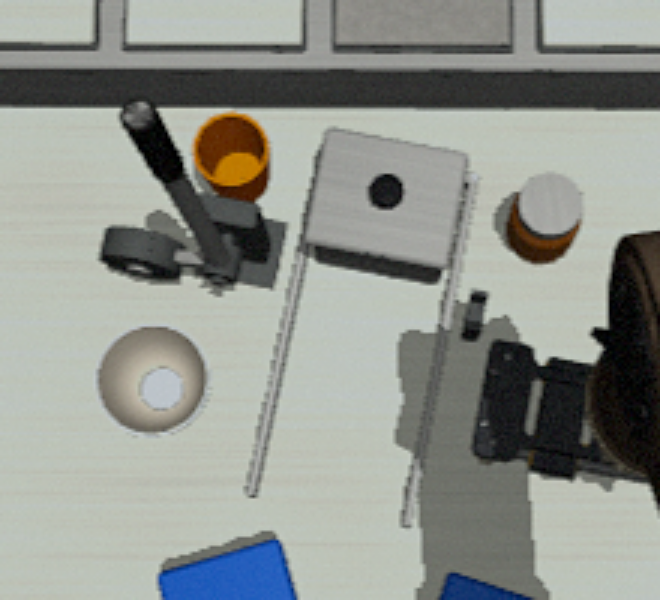

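View pics/side11.png

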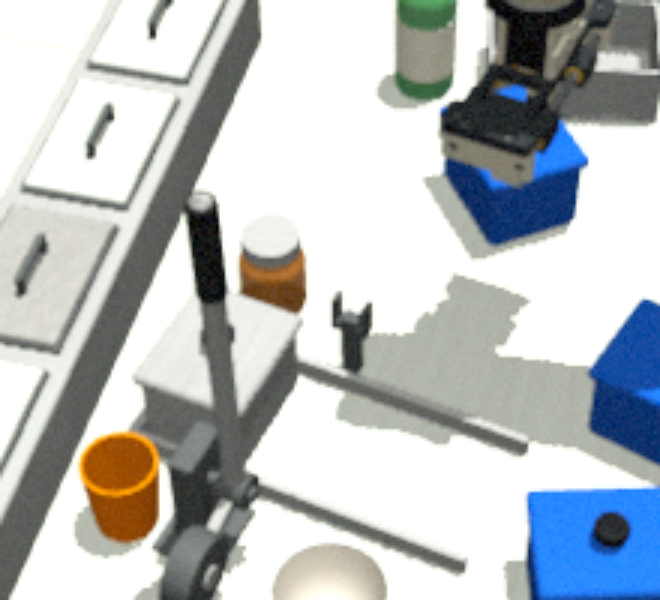

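The bar is upright and the pan flat, square in the lane and unmoved since the first look. The cup, jar, bowl and blue pans are where they were, and the gripper is clear in the air. Handing in.

```bash
python3 -c "
from bench import ticket; print(ticket.job_done())"
```

```text
the job is handed in; nothing more can be done
None
```

The guard bar is up and standing by itself, and the pan is home against the stop. I handed the job in at about 20 s of the 64 s allowed.

- **Bar:** I pushed the shut fingers against the rubber end and raised it along its arc with about 8–20 N of contact force. Past its balance point it left the fingers and went up to the end stop. It was still upright in the last pictures.
- **Pan:** I pushed it on the lid rim at about 3 N. It met the stop with the tool at 18.6 mm in the gate frame. A second, gentle push was blocked at the same place (18.5 mm), with the force rising to 9 N and no movement.
- **Last checks:** The pan stood flat and square in the lane. The cup, jar, bowl and blue pans looked undisturbed. The gripper was in the air, touching nothing.
- **Disagreement:** The cameras put the pan's centre at 75–78 mm, against 79 mm for home. That is about what my gate fit and the calibration can be off by, so I relied on the force check. While pressing on the stop, the tool also felt a few newtons upward, up to about 8 N. I saw no tilt in the pictures I took.

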